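# Refit the crank collar on the mixer's drive shaft and hold it for tightening

## Task

Close the fingers across the flat of the orbital mixer's upright drive shaft and, gripping it on that flat, turn the shaft until the flat faces straight to the front (the control panel side, where the red line on the deck points). Then take the crank collar from the blue tray, slide it down the shaft with its thumbscrew on the flat, push it down against the spring washer until it sits fully home on the shaft's shoulder, and finish while still gripping it and pressing it there, screw to the front, so that a colleague can tighten the screw. Leave the screwdriver, tube rack and bottle where they are.

Things in the scene. Friction and masses are not known exactly. Their poses are not given: they have to be found in the camera images.
- mixer: orbital mixer without its platform: cream case 240 by 240 mm, deck 100 mm high, fixed to the bench. Origin: centre of its underside, on the drive shaft's axis; x axis to its front, the side with control panel (display, black knob, green switch); a red line on the deck runs from shaft to front edge. Rubber cushions of 28 mm diameter, 16 mm high, stand at x, y = +-90 mm.
- shaft (a joint): turn of the drive shaft in the mixer, rad, anticlockwise seen from above; 0 when its flat faces the mixer's front (+x of the mixer). It turns freely both ways without end stop, with a drag of about 0.05 N m, and stays where it is left.
- flat: the milled flat of the upright steel shaft; turns with it. Origin: on the shaft's axis at its shoulder, 124 mm above the mixer's underside; z up, x square out of the flat. The shaft, 16 mm in diameter, rises 46 mm above the shoulder, its top 3.5 mm tapered to 11 mm. The flat, 13.5 mm wide, lies 4 mm from the axis from shoulder to taper, so the shaft measures 12 mm across it and 16 mm elsewhere.
- flat_face (a point): middle of the flat, on its surface, 4 mm from the shaft's axis and 23 mm above the shoulder; same axes as flat. The flat is bright, the rest of the shaft darker; a red paint dot on the shaft's end lies on the flat's side of the axis
- shoulder (a point): centre of the shaft's shoulder (22 mm diameter), where the collar's underside must come to rest; same axes as flat. Round it a brass spring washer of 34 mm diameter stands 4 mm proud and must be pushed down level with it by the collar (5 N to start, 9 N when level). Below lie a spring and a bearing flange of 72 mm diameter whose top is 18 mm below the shoulder.
- collar: loose aluminium crank collar, about 0.11 kg, lying upright in the tray: a block 25 mm high, 36 mm wide (y), from -22.5 to +18.5 mm along x, with an upright through bore of 18.5 mm. Origin: on the bore's axis at the underside; z up. The thumbscrew is at +x; a red mark on the top points to it. A crank pin, 6 mm in diameter, rises 14 mm from the top at x = -14.5 mm. Grip it by the flat sides (along y).
- screw_head (a point): middle of the collar's black thumbscrew head (15 mm diameter, 10 mm long), 26.5 mm along the collar's +x from the bore's axis, 12.5 mm above the underside. The screw's tip, 5 mm wide, stands 4 mm into the bore (5.2 mm from its axis), so the collar goes onto the shaft only with the screw over the flat.
- tray: shallow blue plastic tray 200 mm (x) by 250 mm (y), walls 14 mm high and 3 mm thick, floor 3 mm thick, fixed to the bench; origin: centre of its underside
- driver: red-handled screwdriver, 170 mm long, lying along the tray's x near its +y wall; to be left alone. Origin: underside, middle
- rack: blue and white rack of capped blood tubes, 90 by 206 mm, 90 mm high, on the bench at one side; to be left alone. Origin: centre of its underside
- bottle: amber reagent bottle with orange cap, 60 mm diameter, 130 mm high, on the bench at one side; to be left alone. Origin: centre of its underside
Not all that is in view belongs to the job. Several things have the shape of the collar; the one meant has the colours described above.

How it is judged:
By the outcome, as a careful person would: the job done as asked, in the order asked, and still so for the second after the job is handed in, while the arm keeps its last pose, push and grip.
It also fails if it takes over 64 s, if anything falls off the work surface, if the arm or the gripper's body presses on something with over 40 N, if the wrist force passes 120 N, or if a joint passes its speed limit or range.

## Robot

A 7-joint arm with a two-finger parallel gripper is mounted at the origin on the work surface. World frame = base frame: x ahead of the robot, y to its left, z up, the work surface at z = 0. Lengths are in m, angles in rad, forces in N, time in s.
With the tool pointing down it reaches from about 0.35 to 0.9 m from the base axis. Payload 19.9 kg.
Tool frame: the origin (TCP) lies between the finger pads; the fingertips stand 19 mm ahead of it and the grasp point (between the pads) is the TCP; z points along the fingers, y is the direction in which the jaws open and shut (so a half turn about z gives the same grasp; the last joint's range is limited). The gripper opens to 94 mm and grips with 3 to 60 N. Pads are 16 mm wide; open, the fingers measure 119 mm over their backs; the gripper's body (75 mm by 177 mm) begins 78 mm behind the grasp point.
Start: joints at [1.183, 0.417, -0.01, 1.614, 0.005, 1.111, -0.053], TCP at [0.212, -0.588, 0.224] pointing down, gripper open.
Joint ranges: [-2.81, 2.81], [-0.39, 2.02], [-1.27, 1.25], [0.06, 2.57], [-1.19, 4.33], [0.19, 2], [-2.82, 2.82]. Speed limits (rad/s): [1.89, 1.89, 2.39, 2.39, 3.01, 3.01, 3.01].

## Interface

Orientations are given as a 3x3 rotation matrix whose columns are the frame's x, y, z axes.
In Python, from rig import robot gives the robot as it stands. Calls block until the motion is done:
- robot.move_ptp(position, orientation): joint-space move of the TCP to a pose.
- robot.move_linear(position, velocity=0.15, frame=None, threshold=None): straight line of the TCP; frame=None keeps the orientation; velocity is the mean speed in m/s. With threshold (N) it stops when the force on the tool has changed by that much, and returns True; else False.
- robot.goto_joints(angles): joint-space move.
- robot.gripper_to(opening): finger opening in m; the grip force is fixed at half the most; returns when the fingers have stopped.
- robot.pause(seconds).
- robot.ik(position, orientation): joint angles nearest the present ones, or None.
- robot.get_state(): the state.
- robot.grab_frame(name): name is "side" or "top"; returns the picture (384x512x3 uint8, red, green, blue); there is no depth.
- robot.camera_info(name): a dict with "fx", "fy", "cx", "cy" (pixels), "rvec" (rotation vector, rad) and "tvec" (3), from world to camera coordinates, as OpenCV has them. Camera axes: x right, y down, z forward; pixel columns grow to the right and rows downward; lengths in m; the calibration is good to about 2 mm. A picture is of the moment at which its call begins. camera_info takes no time and is no camera call.
A pose or a line that the arm cannot do raises robot.PlanningError and nothing moves.
- robot.sign_off(): hands the job in, once; it reports no verdict.
The state is a dict: "time": time; "qpos": joint angles; "joint_vel": joint speeds; "effort": joint torques, N m; "ee_pos": TCP position; "tool_rot": TCP orientation; "force": force on the tool from outside, world axes, zero at the start; "moment": the same for the moment, N m; "opening": finger opening in m.
Only numpy, scipy, OpenCV 4.12 (cv2) and the standard library are available. Lean on these libraries where they do the work, as an engineer would, in place of code of your own. Each camera call takes 0.05 s, during which the arm holds its last target.

## Working session

There is one attempt and no reset: what is moved stays moved. The work goes in short steps, each a Python script; the robot and the scene stay as the last script left them, time stands still between calls to the robot, and variables do not carry over. Pictures are saved under pics/ and viewed, and the job is handed in when it is done.

```bash
mkdir -p pics; ls
python3 - <<'E'
from rig import robot
import cv2
for n in("side","top"):
    cv2.imwrite(f"pics/{n}0.png",robot.grab_frame(n)[:,:,::-1]); print(n,robot.camera_info(n))
print(robot.get_state())
E
```

```text
pics
side {'fx': 408.32095306019943, 'fy': 408.32095306019943, 'cx': 251.1050945208205, 'cy': 189.3987184974904, 'rvec': array([ 0.6549792 , -2.70073348,  1.05522329]), 'tvec': array([0.51246871, 0.2702729 , 0.92610553])}
top {'fx': 393.7049664311793, 'fy': 393.7049664311793, 'cx': 260.7332708935551, 'cy': 188.4718058938834, 'rvec': array([ 2.1365636 , -2.15830534,  0.13177825]), 'tvec': array([-1.03706733e-04,  5.60247399e-01,  1.11873732e+00])}
{'time': 0.1, 'qpos': array([ 1.18351189,  0.41789543, -0.01032508,  1.61409084,  0.00469926,
        1.11067223, -0.05304329]), 'joint_vel': array([-0.00068368, -0.00017739, -0.00245275, -0.0007802 ,  0.00062211,
        0.00126935, -0.0007344 ]), 'effort': array([ 1.17136704e-03, -8.52584481e+01,  6.40412271e-01, -4.26694643e+01,
       -4.88260074e-02,  1.63775298e-02,  3.98347868e-05]), 'ee_pos': array([ 0.21173704, -0.58772233,  0.22390921]), 'tool_rot': array([[ 9.40815123e-01,  3.38919941e-01, -4.21203106e-04],
       [ 3.38920194e-01, -9.40814644e-01,  9.52942595e-04],
       [-7.33028028e-05, -1.03929704e-03, -9.99999457e-01]]), 'force': array([-0.02414588, -0.15306935, -0.16479987]), 'moment': array([-0.01783162,  0.00605943, -0.02402359]), 'opening': 0.09410770795450467}
```

View pics/top0.png

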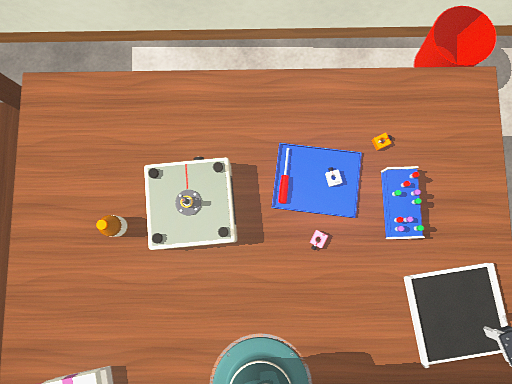

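View pics/side0.png

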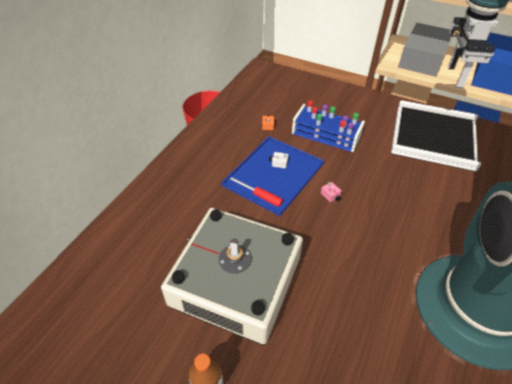

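In the top view the mixer is at (190,203) and the red line runs up the image to the front (knob at (198,158)). There are three collar-shaped things: silver in the tray (334,177), orange on the bench (382,141) and pink on the bench (319,240). Only the silver one fits: it is aluminium and lies in the blue tray. I'll confirm that in enlarged crops.

Run:
```python
import cv2,numpy as np
t=cv2.imread("pics/top0.png");s=cv2.imread("pics/side0.png")
def c(im,u,v,r,k): return cv2.resize(im[v-r:v+r,u-r:u+r],(k,k),interpolation=cv2.INTER_CUBIC)
cv2.imwrite("pics/crop0.png",np.vstack([np.hstack([c(t,334,177,16,300),c(s,280,160,16,300)]),np.hstack([c(t,188,203,18,300),c(s,235,253,20,300)])]))
```

```text
(no output)
```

View pics/crop0.png

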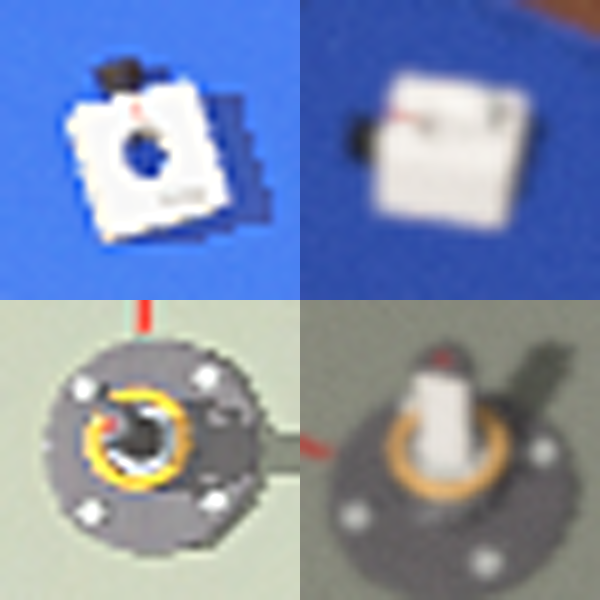

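Confirmed: the silver block has a black screw and a red mark and lies in the tray. The shaft's dot and bright flat point to image left, roughly world +y. Next I'll measure the cushions, the washer and the collar.

```bash
cat > h.py <<'E'
import cv2,numpy as np
from rig import robot
def cam(n):
    c=robot.camera_info(n); R=cv2.Rodrigues(c["rvec"])[0]; K=np.array([[c["fx"],0,c["cx"]],[0,c["fy"],c["cy"]],[0,0,1]])
    return K,R,c["tvec"]
def ray(n,uv,z):
    K,R,t=cam(n); C=-R.T@t; d=R.T@np.linalg.solve(K,[uv[0],uv[1],1]); return C+d*(z-C[2])/d[2]
def proj(n,p):
    K,R,t=cam(n); q=K@(R@np.asarray(p)+t); return q[:2]/q[2]
def blobs(mask,box,mn=8):
    m=np.zeros_like(mask); x0,y0,x1,y1=box; m[y0:y1,x0:x1]=mask[y0:y1,x0:x1]
    n,l,st,ce=cv2.connectedComponentsWithStats(m.astype(np.uint8))
    return [(st[i],ce[i]) for i in range(1,n) if st[i][4]>=mn], l
E
python3 - <<'E'
from h import *
for n in("top","side"):
    K,R,t=cam(n); print(n,"C",-R.T@t)
t=cv2.imread("pics/top0.png");s=cv2.imread("pics/side0.png")
for n,im,box in(("top",t,(146,160,236,250)),("side",s,(160,205,305,325))):
    g=im.max(2)
    b,_=blobs(g<70,box,25)
    for st,c in b: print(n,"dark",st,c.round(1),ray(n,c,.112).round(4))
    h=cv2.cvtColor(im,cv2.COLOR_BGR2HSV)
    b,l=blobs((h[...,1]>110)&(h[...,0]>10)&(h[...,0]<35)&(h[...,2]>120),box,8)
    for st,c in b: print(n,"brass",st,(c).round(1),ray(n,(st[0]+st[2]/2-.5,st[1]+st[3]/2-.5),.128).round(4))
    b,l=blobs((h[...,1]>100)&((h[...,0]<8)|(h[...,0]>172))&(h[...,2]>90),box,2)
    for st,c in b: print(n,"red",st,c.round(2),ray(n,c,.1 if st[4]>12 else .17).round(4))
# tray things
for n,im,box in(("top",t,(300,150,360,210)),("side",s,(262,145,300,178))):
    h=cv2.cvtColor(im,cv2.COLOR_BGR2HSV)
    b,l=blobs((h[...,1]<70)&(h[...,2]>150),box,30)
    for st,c in b: print(n,"white",st,c.round(1),ray(n,c,.028).round(4))
    b,l=blobs(h[...,2]<90,box,5)
    for st,c in b: print(n,"black",st,c.round(1),ray(n,c,.0155).round(4))
    b,l=blobs((h[...,1]>30)&((h[...,0]<12)|(h[...,0]>168))&(h[...,2]>120),box,1)
    for st,c in b: print(n,"redmark",st,c.round(1),ray(n,c,.028).round(4))
E
```

```text
top C [ 0.40655936 -0.01734095  1.18315642]
side C [0.26172824 0.61651493 0.86298942]
top dark [149 168  10  10  28] [153.9 173.1] [0.5964 0.2887 0.112 ]
top brass [146 160  34   5  74] [159.2 161.4] [0.6241 0.2615 0.128 ]
top brass [229 160   7   3  11] [232.5 161.3] [0.6246 0.0711 0.128 ]
top brass [233 182   3   5   9] [234.3 183.9] [0.5611 0.0657 0.128 ]
top brass [233 188   3   7   9] [234.3 190.4] [0.542  0.0657 0.128 ]
top brass [181 196  12  12  50] [187.1 201.9] [0.5148 0.1939 0.128 ]
top brass [204 244  32   6  91] [223.7 247.5] [0.3938 0.1042 0.128 ]
top brass [194 249   9   1   9] [198. 249.] [0.3878 0.1613 0.128 ]
top red [185 164   3  25  43] [186.16 175.74] [0.59   0.2016 0.1   ]
top red [183 199   1   2   2] [183.  199.5] [0.5158 0.1947 0.17  ]
side dark [211 210  11  11  92] [215.6 215.1] [0.613  0.1125 0.112 ]
side dark [282 232  12  13 110] [287.3 238.7] [0.4349 0.0971 0.112 ]
side dark [299 234   6  30  55] [302.7 248.9] [0.3937 0.1067 0.112 ]
side dark [172 270  14  14 137] [178.4 276.7] [0.5977 0.2906 0.112 ]
side dark [277 292  13  31  58] [282.8 307.4] [0.3759
[... 746 characters left out ...]
 [332.  172.5] [ 0.607  -0.2178  0.028 ]
top redmark [359 181   1   1   1] [359. 181.] [ 0.5806 -0.2967  0.028 ]
top redmark [359 183   1   8   8] [359.  186.5] [ 0.5642 -0.296   0.028 ]
top redmark [358 192   2   1   2] [358.5 192. ] [ 0.5478 -0.2939  0.028 ]
top redmark [358 200   1   1   1] [358. 200.] [ 0.5242 -0.2914  0.028 ]
top redmark [358 202   2   8   9] [358.9 205.8] [ 0.5071 -0.2933  0.028 ]
side white [272 152  16  16 219] [279.3 159.5] [ 0.5921 -0.2149  0.028 ]
side black [269 157   3   4   7] [269.9 158.3] [ 0.6249 -0.219   0.0155]
side redmark [293 145   7   3  12] [296.6 145.6] [ 0.5709 -0.2964  0.028 ]
side redmark [274 156   3   1   3] [275. 156.] [ 0.6101 -0.2229  0.028 ]
```

Run:
```python
from h import *
a=np.array([.5155,.1942])
im={"top":cv2.imread("pics/top0.png"),"side":cv2.imread("pics/side0.png")}
for n in im:
    print(n,"axis at top/shoulder/mid",proj(n,[*a,.17]),proj(n,[*a,.124]),proj(n,[*a,.147]))
    p=proj(n,[*a,.169]); u,v=p.round().astype(int)
    f=im[n].astype(float); r=np.clip(f[...,2]-np.maximum(f[...,1],f[...,0])-25,0,None)
    if n=="top":r[:, :]=np.where((f[...,1]>150)|(f[...,1]-f[...,0]>40),0,r)
    w=r[v-4:v+5,u-5:u+6]; print(w.round().astype(int))
    yy,xx=np.mgrid[v-4:v+5,u-5:u+6]; c=((xx*w).sum()/w.sum(),(yy*w).sum()/w.sum()); print(c,ray(n,c,.17))
# flat bright pixels in side view: rows of grey
print(im["side"][244:262,226:246].mean(2).round().astype(int))
print(im["top"][192:212,176:200].mean(2).round().astype(int))
```

```text
top axis at top/shoulder/mid [183.18874292 199.60473335] [186.69689716 201.3843055 ] [184.98113681 200.51395627]
[[ 0  0  0  0  0  0  0  0  0  0  0]
 [ 0  0  0  0  0  0  0  0  0  0  0]
 [ 0  0  0  0  0  0  0  0  0  0  0]
 [ 0  0  0  0  0 61  0  0  0  0  0]
 [ 0  0  0  0  0 55  0  0  0  0  0]
 [ 0  0  0  0  0  0  0  0  0  0  0]
 [ 0  0  0  0 10  0  0  0  0  0  0]
 [ 0  0  0  0  0  0  0  0  0  0  0]
 [ 0  0  0  0  0  0  0  0  0  0  0]]
(np.float64(182.9206349206349), np.float64(199.67460317460316)) [0.51532525 0.19489358 0.17      ]
side axis at top/shoulder/mid [234.4595902  241.64873528] [235.04795136 254.1491276 ] [234.75956009 248.02193187]
[[ 0  0  0  0  0  0  0  0  0  0  0]
 [ 0  0  0  0  0  0  0  0  0  0  0]
 [ 0  0  0  0 20 18  0  0  0  0  0]
 [ 0  0  0  0 15 18  0  0  0  0  0]
 [ 0  0  0  0  0  0  0  0  0  0  0]
 [ 0  0  0  0  0  0  0  0  0  0  0]
 [ 0  0  0  0  0  0  0  0  0  0  0]
 [ 0  0  0  0  0  0  0  0  0  0  0]
 [ 0  0  0  0  0  0  0  0  0  0  0]]
(np.float64(233.50704225352112), np.float64(240.46478873239437)) [0.51868586 0.19249247 0.17      ]
[[131 129 131 143 182 21
[... 2827 characters left out ...]
57 155 151 147 200 203 181  99 232 252 236 195 203 195 145  93 101
  104 106 109 108 106 105]
 [159 155 155 152 149 146 174 201 190 180 186 194 194 184 126  93 101 102
  155 164 117 106 102 157]
 [167 155 155 151 151 153 152 135 170 190 199 179 119  75  93  99 100  98
   95 119 104 149 162 137]
 [193 164 150 147 149 149 151 155 150 145 145 146 153 156 160 159 160 107
  136 255 255 161 144 110]
 [212 168 149 145 221 228 127 141 152 151 151 149 150 154 152 156 155 148
  225 255 255 166 116 116]
 [210 172 146 221 255 255 185 142 158 152 153 146 152 152 153 155 154 149
  145 182 152 131 101 124]
 [207 214 186 145 235 221 121 142 156 151 151 148 151 153 154 155 153 152
  147 152 138 100 121 204]]
```

Run:
```python
from h import *
im={"top":cv2.imread("pics/top0.png"),"side":cv2.imread("pics/side0.png")}
o=[]
for n,(u,v) in (("top",(185,201)),("side",(234,247))):
    o.append(cv2.resize(im[n][v-10:v+10,u-10:u+10],(400,400),interpolation=cv2.INTER_NEAREST))
cv2.imwrite("pics/crop1.png",np.hstack(o))
```

```text
(no output)
```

View pics/crop1.png

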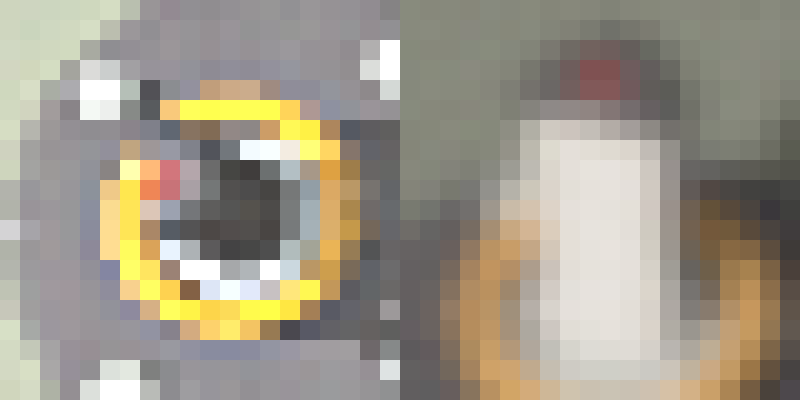

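The dot's offset from the axis and the flat's width in both views put the flat's azimuth at about 95° world. The mixer front is at 4.9°. Next I'll measure the collar's pose on its top face.

Run:
```python
from h import *
for n,box in(("top",(318,160,352,196)),("side",(262,145,300,178))):
    im=cv2.imread(f"pics/{n}0.png"); x0,y0,x1,y1=box
    k=8; c=cv2.resize(im[y0:y1,x0:x1],None,fx=k,fy=k,interpolation=cv2.INTER_CUBIC)
    h=cv2.cvtColor(c,cv2.COLOR_BGR2HSV); m=((h[...,1]<90)&(h[...,2]>140)).astype(np.uint8)
    cs,_=cv2.findContours(m,cv2.RETR_CCOMP,cv2.CHAIN_APPROX_NONE); cs=sorted(cs,key=cv2.contourArea)[::-1]
    f=lambda p:((np.array(p)+.5)/k-.5+[x0,y0])
    bp=cv2.boxPoints(cv2.minAreaRect(cs[0])); P=[ray(n,f(p),.028)[:2] for p in bp]
    print(n,"rect corners",np.round(P,4).tolist()); 
    for i in range(4):
        d=P[(i+1)%4]-P[i]; print("  edge",np.linalg.norm(d).round(4),np.degrees(np.arctan2(d[1],d[0])).round(1))
    for q in cs[1:4]:
        mm=cv2.moments(q); 
        if mm["m00"]>60: print("  inner",mm["m00"]/k/k,f((mm["m10"]/mm["m00"],mm["m01"]/mm["m00"])),ray(n,f((mm["m10"]/mm["m00"],mm["m01"]/mm["m00"])),.028))
    cv2.imwrite(f"pics/col_{n}.png",c)
a=cv2.imread("pics/col_top.png");b=cv2.imread("pics/col_side.png");H=max(a.shape[0],b.shape[0])
p=lambda i:cv2.copyMakeBorder(i,0,H-i.shape[0],0,0,cv2.BORDER_CONSTANT)
cv2.imwrite("pics/crop2.png",np.hstack([p(a),p(b)]))
```

```text
top rect corners [[0.6084, -0.194], [0.6206, -0.2366], [0.5759, -0.248], [0.5638, -0.2056]]
  edge 0.0443 -73.9
  edge 0.0461 -165.7
  edge 0.0441 106.0
  edge 0.0461 14.6
  inner 15.7109375 [332.95948326 177.10936723] [ 0.59313896 -0.22020378  0.028     ]
side rect corners [[0.6041, -0.1766], [0.6262, -0.2422], [0.579, -0.2531], [0.5587, -0.1875]]
  edge 0.0693 -71.4
  edge 0.0485 -167.0
  edge 0.0687 107.1
  edge 0.0466 13.5
```

View pics/crop2.png

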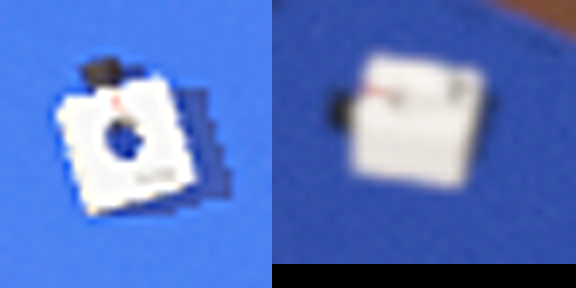

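Collar: bore at about (0.5935, -0.222), screw azimuth about 14.5°. The sizes and height fit the description. Next I'll grip the shaft.

```bash
cat >> h.py <<'E'
def rot(az):
    a=np.radians(az); y=np.array([np.cos(a),np.sin(a),0]); z=np.array([0,0,-1.]); return np.column_stack([np.cross(y,z),y,z])
def st(m=""):
    s=robot.get_state(); R=s["tool_rot"]; print(m,"t",round(s["time"],2),"p",s["ee_pos"].round(4),"az",np.degrees(np.arctan2(R[1,1],R[0,1])).round(2),"F",s["force"].round(1),"M",s["moment"].round(2),"op",round(s["opening"],4),"q7",s["qpos"][6].round(2)); return s
def d(az): a=np.radians(az); return np.array([np.cos(a),np.sin(a),0])
E
python3 - <<'E'
from h import *
A=np.array([.5155,.1945,0]); p=A-.002*d(95)
print(robot.ik(p+[0,0,.25],rot(95)), robot.ik(p+[0,0,.15],rot(5)))
robot.move_ptp(p+[0,0,.25],rot(95)); robot.gripper_to(.05); st("above")
print(robot.move_linear(p+[0,0,.151],velocity=.08,threshold=6)); st("down")
cv2.imwrite("pics/s1.png",robot.grab_frame("side")[:,:,::-1])
cv2.imwrite("pics/t1.png",robot.grab_frame("top")[:,:,::-1])
E
```

```text
[ 0.42705677  0.45925239 -1.09304815  1.74667828  0.43510234  1.2051932
  0.87343868] [ 0.3983605   0.6145754  -1.08346424  1.84573205  0.62041545  1.06822842
 -0.84121474]
above t 3.87 p [0.5157 0.1925 0.25  ] az 95.0 F [ 0.3  0.5 -0.3] M [ 0.04 -0.14 -0.  ] op 0.0501 q7 0.87
False
down t 5.26 p [0.5159 0.1926 0.1514] az 95.0 F [0.7 0.  0.1] M [ 0.08 -0.13  0.01] op 0.0499 q7 0.78
```

Run:
```python
from h import *
a=cv2.imread("pics/s1.png");b=cv2.imread("pics/t1.png")
c=lambda i,u,v,r=30:cv2.resize(i[v-r:v+r,u-r:u+r],(400,400),interpolation=cv2.INTER_CUBIC)
cv2.imwrite("pics/crop3.png",np.hstack([c(a,234,247),c(b,185,200)]))
```

```text
(no output)
```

View pics/crop3.png

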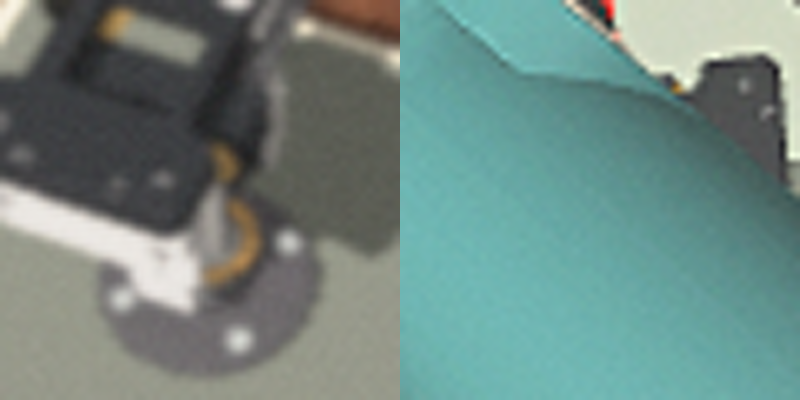

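The side view shows the shaft (crop (215,220)) between the open fingers, and the arm hides the top view. I'll close on the flat.

Run:
```python
from h import *
robot.gripper_to(.0); s=st("closed"); robot.pause(.3); s=st("closed"); print(s["tool_rot"][:,1])
```

```text
closed t 6.03 p [0.5157 0.1924 0.151 ] az 94.99 F [ 0.1 -2.5  1. ] M [-0.36  0.05  0.05] op 0.0123 q7 0.78
closed t 6.33 p [0.5157 0.1924 0.151 ] az 94.99 F [-1.  -3.5  2.3] M [-0.59  0.02  0.05] op 0.0126 q7 0.78
[-8.70350143e-02  9.96205223e-01 -2.45002144e-04]
```

Opening is 12.6 mm, so the pads are across the flat and not the 16 mm diameter. Now I'll turn about the axis to the front (jaw azimuth 4.93°).

Run:
```python
from h import *
A=np.array([.5157,.1940,.151])
for az in (85,70,55,40,25,12,4.93):
    robot.move_ptp(A-.002*d(az),rot(az)); st(az)
robot.pause(.3); st("end")
```

```text
85 t 6.61 p [0.5154 0.1925 0.151 ] az 85.26 F [-1.1  3.6 -1.8] M [ 0.84  0.02 -0.04] op 0.012 q7 0.63
70 t 6.95 p [0.515  0.1931 0.151 ] az 70.29 F [ 1.   6.4 -4.8] M [ 1.46 -0.48 -0.09] op 0.012 q7 0.41
55 t 7.29 p [0.5149 0.1937 0.151 ] az 55.31 F [ 4.7  8.8 -7.6] M [ 2.03 -1.14 -0.01] op 0.0124 q7 0.18
40 t 7.63 p [0.5148 0.1943 0.1511] az 40.31 F [  8.5  11.2 -10.2] M [ 2.46 -1.95 -0.05] op 0.0123 q7 -0.06
25 t 7.97 p [0.515  0.1948 0.1511] az 25.31 F [ 10.7  12.  -13.3] M [ 2.66 -2.78  0.04] op 0.0121 q7 -0.29
12 t 8.29 p [0.5153 0.1952 0.1511] az 12.3 F [ 14.3  10.9 -15.1] M [ 2.57 -3.38  0.07] op 0.012 q7 -0.49
4.93 t 8.54 p [0.5154 0.1953 0.1511] az 5.21 F [ 15.6  11.  -15.7] M [ 2.51 -3.59  0.06] op 0.0121 q7 -0.6
end t 8.84 p [0.5154 0.1953 0.1511] az 5.26 F [ 15.6  10.5 -15.3] M [ 2.51 -3.62  0.05] op 0.0119 q7 -0.6
```

Turned, but the 10–15 N side load means the true axis is about 1.5 mm toward +x/+y of my estimate. I'll shift to unload it, trim the angle and re-read the axis.

Run:
```python
from h import *
for p in ([.5155,.1955,.152],[.5160,.1960,.1523]):
    robot.move_linear(p,velocity=.01,frame=rot(4.7)); robot.pause(.2); st(p)
```

```text
[0.5155, 0.1955, 0.152] t 9.46 p [0.5155 0.1954 0.1511] az 5.01 F [  5.8   3.2 -15.3] M [ 0.8  -1.45  0.04] op 0.0121 q7 -0.61
[0.516, 0.196, 0.1523] t 9.91 p [0.5156 0.1955 0.1512] az 4.8 F [  5.7   1.  -27.1] M [ 0.35 -1.49  0.01] op 0.0122 q7 -0.61
```

Run:
```python
from h import *
robot.move_linear([.5158,.1955,.1512],velocity=.01,frame=rot(4.6)); robot.pause(.2); st("relax")
robot.gripper_to(.05); st("open")
robot.move_linear([.5158,.1955,.26],velocity=.12); st("up")
B=np.array([.5935,-.222,0]); az=104.5-180
for z in(.2,.026): print(robot.ik(B+[0,0,z],rot(az)))
robot.move_ptp(B+[0,0,.2],rot(az)); robot.gripper_to(.062); st("over collar")
for n in("side","top"): cv2.imwrite(f"pics/{n}2.png",robot.grab_frame(n)[:,:,::-1])
a=cv2.imread("pics/side2.png");b=cv2.imread("pics/top2.png")
c=lambda i,u,v,r=20:cv2.resize(i[v-r:v+r,u-r:u+r],(400,400),interpolation=cv2.INTER_CUBIC)
cv2.imwrite("pics/crop4.png",np.hstack([c(a,234,247),c(b,185,200)]))
```

```text
relax t 10.38 p [0.5156 0.1955 0.1511] az 4.62 F [  0.1   0.9 -12.9] M [ 0.15 -0.    0.03] op 0.012 q7 -0.61
open t 11.13 p [0.5158 0.1955 0.1512] az 4.6 F [-0.7  0.1 -0.2] M [-0.04 -0.15 -0.04] op 0.0501 q7 -0.61
up t 12.19 p [0.5155 0.1953 0.2593] az 4.6 F [-0.2 -1.1  0.4] M [-0.01 -0.06  0.04] op 0.0504 q7 -0.53
[ 0.5494885   0.47522455 -0.32637969  1.60623738  0.16642763  1.08759153
 -1.13847778]
[ 0.49425402  0.6828446  -0.25277637  1.71117211  0.22717486  0.776338
 -1.18469676]
over collar t 14.2 p [ 0.5935 -0.2218  0.2001] az -75.48 F [-0.2  0.  -0.3] M [0.02 0.01 0.06] op 0.0617 q7 -1.14
```

View pics/crop4.png

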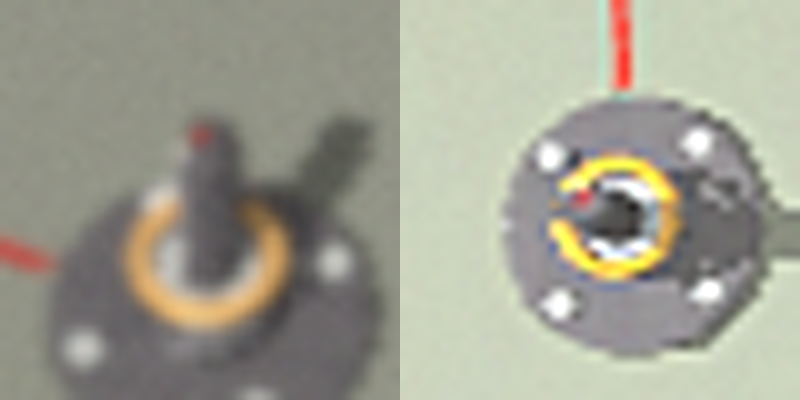

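View pics/side2.png

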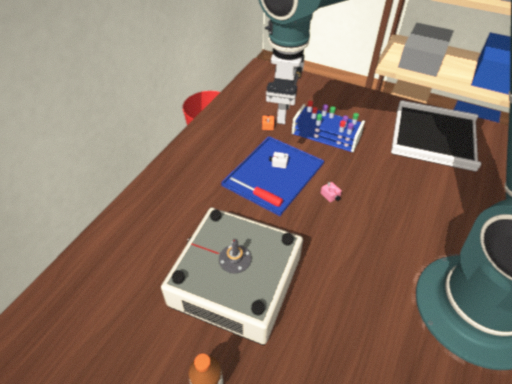

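The flat now faces away from the side camera, and the dot has moved to the red-line side ((203,135) in the left crop, (585,197) in the right). The scene is untouched. Now I'll pick the collar.

Run:
```python
from h import *
B=np.array([.5935,-.222,0])
print(robot.move_linear(B+[0,0,.07],velocity=.15,threshold=8),robot.move_linear(B+[0,0,.0265],velocity=.05,threshold=6)); st("at")
robot.gripper_to(0); robot.pause(.2); st("grip")
robot.move_linear(B+[0,0,.2],velocity=.12); st("lift")
# present near mixer for viewing
q=np.array([.5176,.1945,.27]); 
p=np.array([.5176,.05,.27]); robot.move_ptp(p,rot(-85.3)); robot.pause(.3); st("present")
for n in("side","top"): cv2.imwrite(f"pics/{n}3.png",robot.grab_frame(n)[:,:,::-1]); print(n,proj(n,p))
```

```text
False False
at t 16.33 p [ 0.5937 -0.2221  0.0268] az -75.5 F [1.  0.4 0.6] M [-0.04  0.01  0.01] op 0.062 q7 -1.2
grip t 17.06 p [ 0.5936 -0.2221  0.0267] az -75.5 F [-0.4 -0.6  3.2] M [-0.23  0.13  0.  ] op 0.0357 q7 -1.2
lift t 18.66 p [ 0.5932 -0.2219  0.1993] az -75.5 F [-0.2  0.1 -1.7] M [-0.02  0.03 -0.04] op 0.036 q7 -1.14
present t 20.07 p [0.5178 0.0494 0.2697] az -85.35 F [ 0.2  1.2 -1.4] M [0.03 0.04 0.06] op 0.0355 q7 -1.73
side [265.38340303 163.26610925]
top [235.92008064 193.58126636]
```

View pics/side3.png

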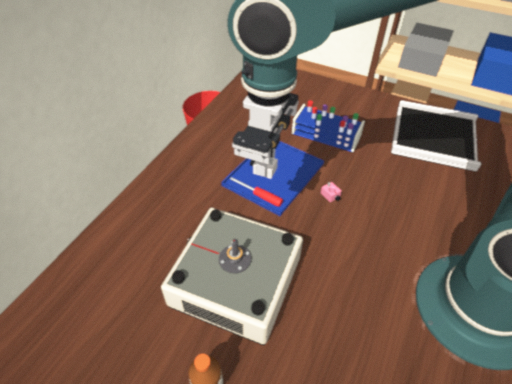

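View pics/top3.png

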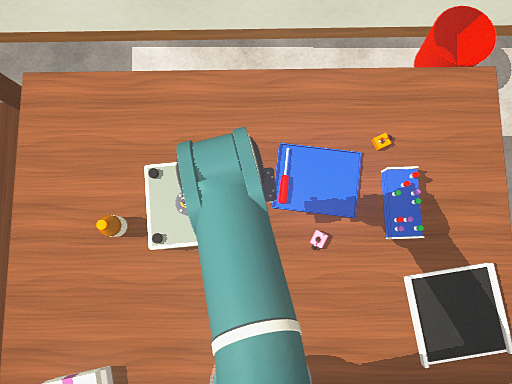

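The collar is held (opening 36 mm, about 1 N of weight). I'll zoom in on it to find its offset along x in the grip.

Run:
```python
from h import *
a=cv2.imread("pics/side3.png")
c=cv2.resize(a[145:185,245:285],(600,600),interpolation=cv2.INTER_NEAREST)
R=np.column_stack([d(4.65),d(94.65),[0,0,1]]); T=np.array([.5178,.0494,.2697])
K=lambda P:tuple(((proj("side",T+R@np.array(P))-[245,145]+.5)*15).round().astype(int))
o=c.copy()
for nm,P in {"A":(.0185,.018,-.023),"B":(-.0225,.018,-.023),"C":(.0185,.018,.002),"D":(-.0225,.018,.002),"S":(.0265,0,-.0105),"E":(-.0225,-.018,.002),"F":(.0185,-.018,.002)}.items():
    print(nm,K(P)); cv2.drawMarker(o,K(P),(0,255,0),cv2.MARKER_CROSS,12,1)
cv2.imwrite("pics/crop5.png",o)
```

```text
A (np.int64(141), np.int64(444))
B (np.int64(413), np.int64(524))
C (np.int64(143), np.int64(317))
D (np.int64(420), np.int64(397))
S (np.int64(138), np.int64(284))
E (np.int64(510), np.int64(231))
F (np.int64(239), np.int64(154))
```

View pics/crop5.png

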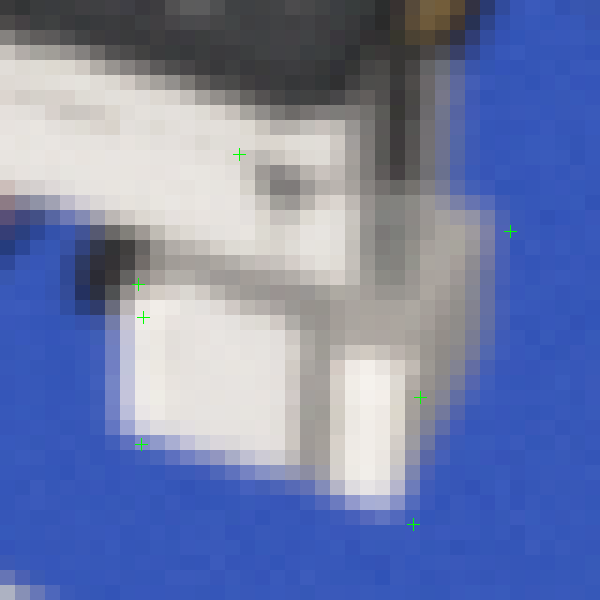

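The block's corners appear about 1.8 mm to the front of where they'd be if centred. Correcting for the side camera's bias at the shaft (−1.6 mm against touch), the bore sits about +3 mm in x in the grip. The pick image gives the same (2.8 mm). So I'll aim the TCP at (0.5146, 0.1941).

Run:
```python
from h import *
P=np.array([.5146,.1941,0])
robot.move_ptp(P+[0,0,.25],rot(-85.3)); robot.move_linear(P+[0,0,.203],velocity=.06,threshold=8); robot.pause(.2); st("over")
cv2.imwrite("pics/side4.png",robot.grab_frame("side")[:,:,::-1])
a=cv2.imread("pics/side4.png"); cv2.imwrite("pics/crop6.png",cv2.resize(a[205:275,200:270],(600,600),interpolation=cv2.INTER_CUBIC))
```

```text
over t 21.94 p [0.5147 0.1942 0.2033] az -85.3 F [ 0.5  0.8 -0.6] M [0.06 0.03 0.02] op 0.0359 q7 -2.07
```

View pics/crop6.png

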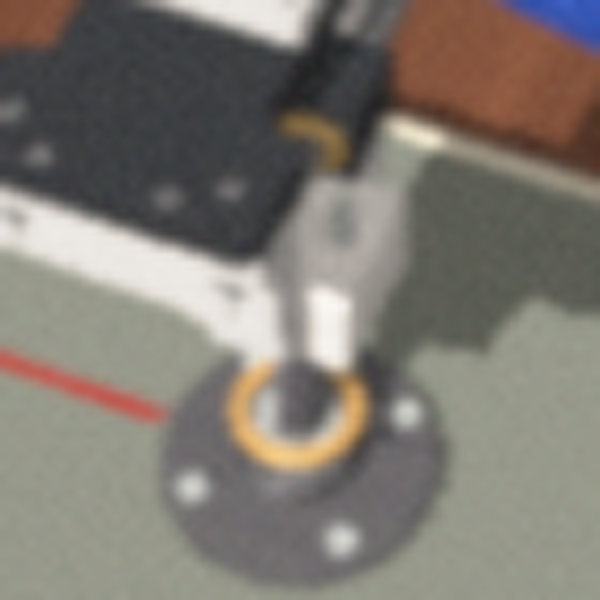

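The shaft is under the collar (shaft at crop x≈300, collar rear corner at (355,370)). I'll go down gently.

Run:
```python
from h import *
P=np.array([.5146,.1941,0])
print(robot.move_linear(P+[0,0,.180],velocity=.02,threshold=5)); st("1")
```

```text
False
1 t 23.29 p [0.5147 0.1941 0.1801] az -85.31 F [ 0.2 -0.5 -0.4] M [ 0.02 -0.01  0.03] op 0.0357 q7 -2.09
```

There was no contact 14 mm below the shaft's top, so the bore is on the shaft and the screw is over the flat. I'll carry on to the washer.

Run:
```python
from h import *
P=np.array([.5146,.1941,0])
for z,th in ((.1535,4),(.151,8),(.1495,12)):
    print(z,robot.move_linear(P+[0,0,z],velocity=.02,threshold=th)); st("")
```

```text
0.1535 False
 t 24.77 p [0.5147 0.1941 0.1536] az -85.3 F [ 0.2  0.3 -0.4] M [-0.01  0.01 -0.02] op 0.0357 q7 -2.11
0.151 False
 t 25.04 p [0.5149 0.1942 0.1512] az -85.3 F [ 0.4 -0.1  4.2] M [ 0.03 -0.09 -0.06] op 0.0359 q7 -2.11
0.1495 False
 t 25.29 p [0.5149 0.1942 0.1497] az -85.3 F [0.1 0.1 4.8] M [ 0.08 -0.17 -0.05] op 0.0356 q7 -2.11
```

Washer contact came as expected (about 4–5 N at 0.151). I'll press on in small steps.

Run:
```python
from h import *
P=np.array([.5146,.1941,0])
z=.1485
while z>.1445:
    robot.move_linear(P+[0,0,z],velocity=.01); robot.pause(.15); s=st(round(z,4))
    if s["force"][2]>15: break
    z-=.0005
```

```text
0.1485 t 25.69 p [0.5149 0.1942 0.1488] az -85.3 F [0.8 0.4 5.7] M [ 0.04 -0.07  0.05] op 0.0355 q7 -2.11
0.148 t 26.09 p [0.5149 0.1942 0.1483] az -85.3 F [ 0.6 -0.   6.2] M [ 0.04 -0.04  0.01] op 0.0359 q7 -2.11
0.1475 t 26.49 p [0.5149 0.1942 0.1478] az -85.3 F [-0.1 -0.7  6.8] M [-0.02 -0.06  0.04] op 0.0361 q7 -2.11
0.147 t 26.89 p [0.5149 0.1942 0.1476] az -85.3 F [-2.6 -0.4 11.9] M [-0.16  0.31  0.01] op 0.0357 q7 -2.11
0.1465 t 27.29 p [0.5149 0.1942 0.1474] az -85.3 F [-4.  -2.6 18.7] M [-0.6   1.06  0.  ] op 0.0357 q7 -2.11
```

The force jumps at TCP z = 0.1476, against 0.1477 predicted for full home. It is now pressing at about 19 N. One last look.

Run:
```python
from h import *
robot.pause(.5); st("hold")
for n in("side","top"): cv2.imwrite(f"pics/{n}5.png",robot.grab_frame(n)[:,:,::-1])
a=cv2.imread("pics/side5.png"); b=cv2.imread("pics/top5.png")
cv2.imwrite("pics/crop7.png",np.hstack([cv2.resize(a[215:275,205:265],(400,400),interpolation=cv2.INTER_CUBIC),cv2.resize(b[100:260,120:280],(400,400))]))
```

```text
hold t 27.79 p [0.5149 0.1943 0.1475] az -85.3 F [-4.2 -1.7 18.8] M [-0.58  1.06 -0.  ] op 0.0356 q7 -2.11
```

View pics/crop7.png

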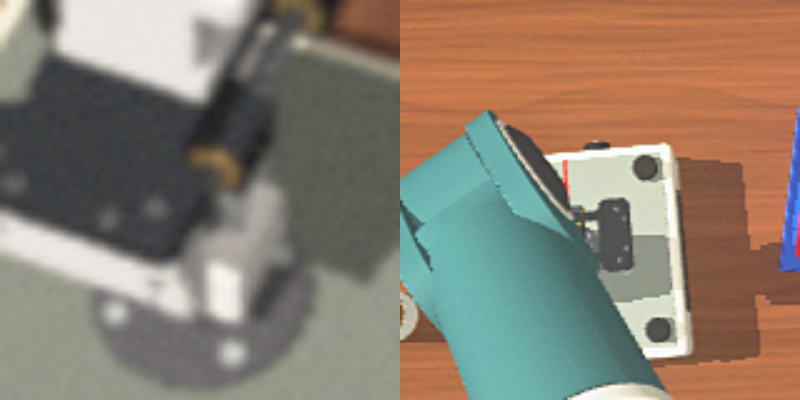

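View pics/side5.png

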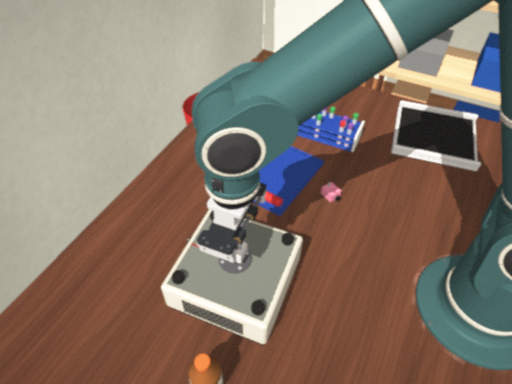

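The side view shows the collar low over the flange, covering the washer. The bottle and rack are in place, and the force holds steady at 18.8 N. I'm handing it in.

Run:
```python
from h import *
print(robot.sign_off()); st()
```

```text
the job is handed in; nothing more can be done
None
the job is handed in; nothing more can be done
```

The job is handed in at about 28 s of the 64 s allowed, with the collar still gripped and pressed down, screw to the front.

**Shaft:** I gripped it across the flat (opening 12.0–12.6 mm, so not the 16 mm diameter) and turned it about 90°. At release the jaws stood at 4.6°, and the mixer's front measures about 4.9° from the cushions.

**Collar:** I took the silver one from the tray and slid it down the shaft without contact until the washer. Force rose from about 4 N at washer contact to 6.8 N, then jumped at TCP height 0.1476 m; I predicted 0.1477 m for fully home. It holds steady at about 19 N, with the screw at 4.7°.

**Checks that disagreed or were limited:**
- The camera estimates of the shaft axis were 1–3 mm off the gripped measurement in x, so I used the gripped value plus a measured 3 mm offset of the collar in the grip.
- While I turned the shaft with the first axis estimate, side load reached about 19 N, and trimming briefly pulled upward with 27 N. I relaxed both before letting go.
- In the last pictures the arm and gripper hide the screw and the shoulder. That it is home and facing front therefore rests on height, force and jaw angle. The bottle and rack look unmoved; the driver is partly hidden, but nothing went near it.

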